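Show the uncapped jar and its cap

TASK

One of the two clear jars on the low step has lost its twist cap: point straight down at that open, empty jar, with the fingertips just above the middle of its mouth, and stay there about two seconds. Then point in the same way at the one loose cap lying on the shelf top that fits its neck, and finish there, still pointing at it. Do not bring the fingertips down over the other jar or the other caps, and touch and move nothing.

Things in the scene. Friction and masses are not known exactly. Their poses are not given: they have to be found in the camera images.
- jar_open: The open, empty jar of clear plastic, no cap: 76 mm diameter body, 95 mm tall, neck 62 mm outside and 57 mm inside diameter. It stands upright on the step. Origin: centre of its underside, z up.
- jar_open_mouth (a point): Centre of the open jar's rim, 95 mm above its underside; z up.
- jar_capped: A second clear jar of the same size, half full of wooden beads, with its dark grey cap (70 mm diameter) screwed on: 97.5 mm tall over the cap. It stands upright on the step. Origin: centre of its underside, z up.
- cap_70: The largest loose dark grey twist cap, 70 mm diameter, 16 mm high, the same as the one on the closed jar: this is the one that fits the 62 mm neck. It lies top up on the shelf top. Origin: centre of its underside, z up.
- cap_52: A middle-sized loose dark grey cap, 52 mm diameter, 14 mm high, too small for the jar; lies top up on the shelf top. Origin: centre of its underside, z up.
- cap_38: The smallest loose dark grey cap, 38 mm diameter, 12 mm high, too small for the jar; lies top up on the shelf top. Origin: centre of its underside, z up.
- riser: The step: a fixed whitewashed pine display board 150 mm deep (x), 560 mm wide (y), its top 45 mm above the shelf top; carries the two jars and the drum block. Origin: centre of its underside, z up.
- drum_block: Oak drum block on the step, 70 x 125 x 52 mm high, long side along its y. Leave alone. Origin: centre of its underside, z up.
- prism: Glass prism lying on one face, 36 mm sides, 60 mm long along its y, 31 mm high, in the row of loose caps. Leave alone. Origin: centre of its underside, z up.
- spiky_roller: Teal silicone spiky roller lying on the shelf top, 60 mm diameter, 130 mm long along its y, at the left of the step. Leave alone. Origin: middle of its underside as it lies, z up.
- infinity_cube: Yellow plastic infinity cube, 43 mm, set at an angle, at the right of the step. Leave alone. Origin: centre of its underside, z up.
There are look-alikes about, which are no part of the job. Leave any orange or pink look-alike of the jar_open alone. Leave any orange look-alike of the cap_70 alone.

How it is judged:
On the way, in this order (a step that is already met when the one before it is completed fails the run):
1. points down at the open jar, TCP within 22 mm of the middle of its mouth and 20 to 75 mm above the rim, for about two seconds (horizontal distance between the grasp point and jar_open_mouth below 0.022 m and z of the grasp point in the frame of jar_open_mouth between 0.02 and 0.075 m and angle between the grasp point's own z axis and vertical above 2.6 rad), for 1.6 s.
2. then points down at the 70 mm cap, fingertips just above it (horizontal distance between the grasp point and cap_70 below 0.025 m and z of the grasp point in the frame of cap_70 between 0.036 and 0.091 m and angle between the grasp point's own z axis and vertical above 2.6 rad), for 0.3 s.
At the end, for the whole second after the job is handed in: The tool still points down (within 30 degrees) at the 70 mm cap: TCP within 25 mm of its centre seen from above and 20 to 75 mm above its top (fingertips about 1 to 56 mm above). Every jar, cap and toy is within 5 mm of where it started (all of step 2 and distance of each of jar_open, jar_capped, cap_70, cap_52, cap_38, prism, drum_block, spiky_roller, infinity_cube from where it was at the start of the episode below 0.005 m); the robot touches nothing.
It fails at once if the robot touches something (contact force between any of the arm, the fingers and anything else above 0.3 N).
It fails at once if a jar, cap or toy is moved or lifted by more than 5 mm (distance of any of jar_open, jar_capped, cap_70, cap_52, cap_38, prism, drum_block, spiky_roller, infinity_cube from where it was at the start of the episode above 0.005 m).
It fails at once if the fingertips are brought down over the wrong jar or a wrong cap (TCP within 25 mm of its centre from above and less than 55 mm above its top) ((horizontal distance between the grasp point and jar_capped below 0.025 m and z of the grasp point in the frame of jar_capped between 0.0975 and 0.1525 m) or (horizontal distance between the grasp point and cap_52 below 0.025 m and z of the grasp point in the frame of cap_52 between 0.014 and 0.069 m) or (horizontal distance between the grasp point and cap_38 below 0.025 m and z of the grasp point in the frame of cap_38 between 0.012 and 0.067 m)).
It also fails if it takes over 42 s, if anything falls off the work surface, if the arm or the gripper's body presses on something with over 40 N, if the wrist force passes 120 N, or if a joint passes its speed limit or range.

ROBOT

A 7-joint arm with a two-finger parallel gripper is mounted at the origin on the work surface. World frame = base frame: x ahead of the robot, y to its left, z up, the work surface at z = 0. Lengths are in m, angles in rad, forces in N, time in s.
With the tool pointing down it reaches from about 0.4 to 0.85 m from the base axis. Payload 10.4 kg.
Tool frame: the origin (TCP) lies between the finger pads, 19 mm behind the fingertips; this is the grasp point; z points along the fingers, y is the line along which they close (so a half turn about z gives the same grasp; the last joint's range is limited). The gripper opens to 85 mm and grips with 20 to 120 N. Pads are 22 mm wide; open, the fingers measure 114 mm over their backs; the gripper's body (76 mm by 85 mm) begins 54 mm behind the grasp point. The pads swing forward as they close: fully open they stand 13 mm farther back than shut.
Start: joints at [1.174, 0.332, -0.065, 1.46, 0.022, 1.35, -0.088], TCP at [0.228, -0.582, 0.25] pointing down, gripper open.
Joint ranges: [-2.6, 2.6], [-0.5, 2.12], [-1.47, 1.34], [0.16, 2.42], [-1.27, 4.41], [0.06, 2.06], [-2.6, 2.6]. Speed limits (rad/s): [2.22, 2.22, 2.79, 2.79, 3.14, 3.14, 3.14].

INTERFACE

Orientations are given as a unit quaternion [x, y, z, w].
In Python, from workcell import manip gives the robot as it stands.
- The arm moves only by the shell command python3 -m jog 'ROWS' [FORCE]. ROWS is JSON, a list of rows, each an object with "grip": the gripper command: -1 is fully open, 1 is shut, values between are in proportion; "slide": the shift along the tool's x, y, z in cm, a list of three; "yaw": the turn about the tool's z in rad. A call has 1 to 8 rows; each row shifts and turns the commanded pose from where the row before left it, along the tool's axes as they then stand; what a row does not reach is not made up. A row lasts 1/10 s, in which the tool goes at most 50 mm and 8.59 degrees, less where a joint would pass 70% of its speed; a pose out of reach is approached as far as the arm can. A call with a gripper value outside its range is refused whole. The fingers move at their own pace and stop on an object; FORCE is the grip in N (left out, the last holds). Time passes only in rows, so rows that do not move let the fingers close. It gives the time, the measured TCP pose, the force, the opening and the grip force at its end, in the units of the state.
- manip.get_obs(): the state, without advancing time (a new reading comes with each control period).
- manip.camera(name): name is "side" or "top" or "wrist"; returns the picture (400x640x3 uint8, blue, green, red); there is no depth.
- manip.calibration(name): a dict with "vfov" (degrees; the focal length in pixels is half the picture's height over the tangent of half this angle, whatever the lens; pixels are square), "cx", "cy" (the principal point, pixels), "camera_from_world" (4x4, takes a point from world to camera coordinates). Camera axes: x right, y down, z forward; pixel columns grow to the right and rows downward; lengths in m; the calibration is good to about 2 mm. The wrist camera is an equidistant fisheye: a pixel r from the principal point sees the ray r / f radians off the axis. A picture is of the moment at which its call begins: read the wrist's pose just before it. calibration takes no time and is no camera call; for the wrist camera it gives the pose at the moment of the call.
- manip.hand_in(): hands the job in; it is judged then, once.
Trained networks look in the newest picture that a camera, given by its name, has taken for a name from the list of things; names that differ only in an ending like _2 or _b are one class to them, and where a whole thing is asked for, a point or a joint stands for the part that bears it (a point fixed in the world has none). Each returns a list of dicts, best first, with "conf" (0 to 1); they miss things now and then, are a little off and sometimes report something else, mostly with a low value. They report only what shows in the picture. A call takes as long as a camera call. They do not tell look-alikes from the thing itself.
- manip.masks_of(thing, camera): "region" (400x640 bool, what is visible of it) and "centre" ([column, row] in pixels, amid what is visible of it).
The state is a dict: "clock": time; "joint_pos": joint angles; "joint_velocities": joint speeds; "tau": joint torques, N m; "position": TCP position; "ee_rot": TCP orientation; "ft_force": force on the tool from outside, world axes, zero at the start; "torque": the same for the moment, N m; "grip_width": opening from 0.0 (shut) to 1.0 (fully open); "grasp_force": force on a finger pad.
Only numpy, scipy, OpenCV 4.12 (cv2) and the standard library are available. Lean on these libraries where they do the work, as an engineer would, in place of code of your own. Each camera call takes 0.05 s, during which the arm holds its last target. There are 200 camera calls.

## Working session

There is one attempt and no reset: what is moved stays moved. The work goes in short steps, Python scripts to look and compute and a shell command to move; the robot and the scene stay as the last step left them, time stands still between calls to the robot, and variables do not carry over. Pictures are saved under pics/ and viewed, at most 10 in all, crops included, and the job is handed in when it is done.

```bash
mkdir -p pics
python3 - <<'E'
from workcell import manip
import cv2
o=manip.get_obs();print(o['clock'],o['position'],o['ee_rot'],o['grip_width'])
for n in('top','side'):
    im=manip.camera(n);cv2.imwrite(f'pics/{n}0.png',im)
    c=manip.calibration(n);print(n,c)
    for t in('jar_open','jar_capped','cap_70','cap_52','cap_38'):
        print(t,[(round(d['conf'],2),[round(float(v)) for v in d['centre']],int(d['region'].sum())) for d in manip.masks_of(t,n)])
E
```

```text
0.0 [ 0.2280916  -0.58152903  0.24921677] [ 9.82587503e-01  1.85799157e-01 -1.43807149e-04 -6.72221761e-04] 0.9978327745336845
top {'vfov': 48.967344256589065, 'cx': 318.4789977986288, 'cy': 199.89316903454716, 'camera_from_world': array([[-1.70180464e-02, -9.99855028e-01, -5.55653434e-04,
         1.87127761e-02],
       [-9.79789819e-01,  1.67872974e-02, -1.99324099e-01,
         5.44615233e-01],
       [ 1.99304531e-01, -2.84768320e-03, -9.79933464e-01,
         1.20033822e+00],
       [ 0.00000000e+00,  0.00000000e+00,  0.00000000e+00,
         1.00000000e+00]])}
jar_open [(0.88, [199, 166], 753), (0.83, [253, 180], 711), (0.7, [240, 126], 692), (0.57, [382, 164], 785)]
jar_capped [(0.71, [382, 164], 732)]
cap_70 [(0.83, [436, 230], 287), (0.77, [241, 286], 570), (0.72, [356, 226], 143), (0.64, [231, 241], 447)]
cap_52 [(0.83, [436, 230], 287), (0.77, [241, 286], 570), (0.72, [356, 226], 143), (0.64, [231, 241], 447)]
cap_38 [(0.83, [436, 230], 287), (0.77, [241, 286], 570), (0.72, [356, 226], 143), (0.64, [231, 241], 447)]
side {'vfov': 57.5731147123109, 'cx': 314.2230736615738, 'cy': 199.54219211681092, 'camera_from_world': array([[ 0.97804678, -0.20833924, -0.00438746, -0.526288  ],
       [-0.13814425, -0.6324663 , -0.76216963,  0.1528338 ],
       [ 0.15601492,  0.74604366, -0.6473625 ,  0.98533569],
       [ 0.        ,  0.        ,  0.        ,  1.        ]])}
jar_open [(0.82, [329, 137], 289), (0.77, [318, 164], 728), (0.57, [366, 160], 643)]
jar_capped [(0.77, [365, 238], 1330)]
cap_70 [(0.77, [274, 175], 242), (0.75, [313, 336], 481), (0.71, [233, 183], 253), (0.53, [293, 255], 143)]
cap_52 [(0.77, [274, 175], 242), (0.75, [313, 336], 481), (0.71, [233, 183], 253), (0.53, [293, 255], 143)]
cap_38 [(0.77, [274, 175], 242), (0.75, [313, 336], 481), (0.71, [233, 183], 253), (0.53, [293, 255], 143)]
```

View pics/top0.png

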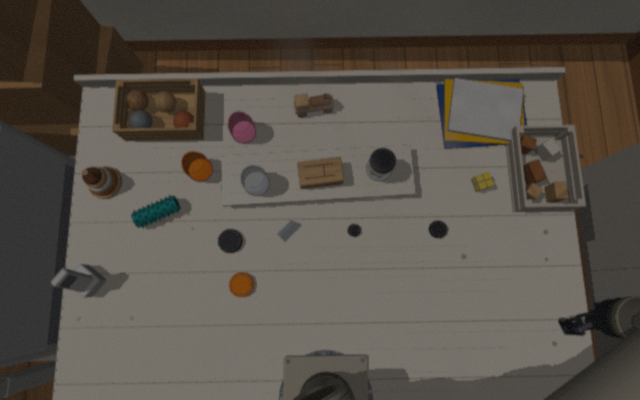

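View pics/side0.png

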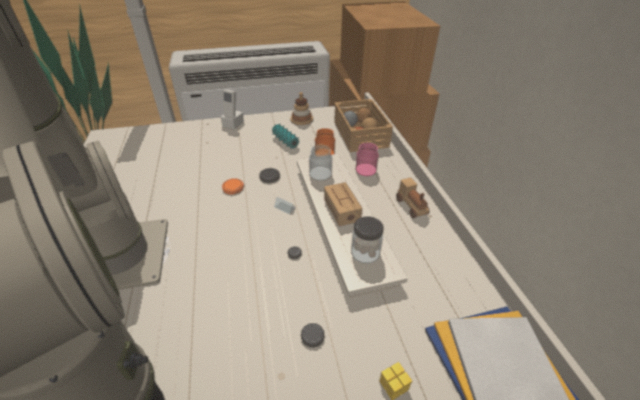

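The top view shows the open jar on the step at (253,180) and the capped jar at (382,164). The largest dark cap is at (231,241), with the 52 mm cap at (438,230) and the 38 mm cap at (355,230). The orange and pink items are look-alikes. The side view agrees, with the jar at (318,164) and the cap at (270,175). Next I'll fit cylinders to the masks in both views.

```bash
cat > h.py <<'E'
from workcell import manip
import numpy as np
from scipy.optimize import least_squares
def proj(c,P):
    q=P@c['camera_from_world'][:3,:3].T+c['camera_from_world'][:3,3]
    f=200/np.tan(np.radians(c['vfov']/2))
    return q[:,:2]/q[:,2:]*f+[c['cx'],c['cy']]
def cyl(xy,z0,r,h):
    a=np.linspace(0,2*np.pi,73)
    return np.vstack([np.c_[xy[0]+r*np.cos(a),xy[1]+r*np.sin(a),0*a+z] for z in(z0,z0+h)])
def bbox(p): return np.r_[p.min(0),p.max(0)]
def mb(m):
    r,c=np.where(m); return np.array([c.min(),r.min(),c.max()+1,r.max()+1.])
E
python3 - <<'E'
from h import *
near={'jar_open':((253,180),(318,164),.045,.038,.095,'jar_open'),'jar_capped':((382,164),(365,238),.045,.038,.0975,'jar_capped'),
'cap_70':((231,241),(274,175),0,.035,.016,'cap_70'),'cap_52':((436,230),(313,336),0,.026,.014,'cap_70'),'cap_38':((356,226),(293,255),0,.019,.012,'cap_70')}
for n in('top','side'): manip.camera(n)
D={}
for k,(a,b,z,r,h,t) in near.items():
    obs=[]
    for n,px in(('top',a),('side',b)):
        kk=(t,n); D[kk]=D.get(kk) or manip.masks_of(t,n)
        d=min(D[kk],key=lambda d:np.hypot(*(np.array(d['centre'])-px)))
        obs.append((manip.calibration(n),mb(d['region']),n))
    def res(xy,o): return np.concatenate([bbox(proj(c,cyl(xy,z,r,h)))-m for c,m,_ in o])
    for o in(obs,obs[:1],obs[1:]):
        s=least_squares(res,[.5,0],args=(o,),loss='soft_l1')
        print(k,[q[2] for q in o],s.x.round(4),res(s.x,o).round(1))
E
```

```text
jar_open ['top', 'side'] [0.5985 0.1855] [-0.4 -1.4  0.6  0.3 -0.6 -0.7 -0.1  0.7]
jar_open ['top'] [0.5968 0.1857] [-0.5 -0.8  0.6  0.9]
jar_open ['side'] [0.5997 0.1857] [-0.3 -0.8  0.3  0.6]
jar_capped ['top', 'side'] [ 0.6369 -0.1659] [-1.1 -1.4  0.7  0.3 -0.5 -0.6  0.   1.1]
jar_capped ['top'] [ 0.6353 -0.1661] [-1.  -0.8  0.8  0.9]
jar_capped ['side'] [ 0.6378 -0.1649] [-0.3 -0.9  0.2  0.7]
cap_70 ['top', 'side'] [0.4375 0.2673] [-0.1 -0.6  0.1  0.  -0.3 -0.4 -0.4  0.5]
cap_70 ['top'] [0.4366 0.2672] [-0.1 -0.3  0.1  0.3]
cap_70 ['side'] [0.4385 0.2674] [ 0.1 -0.5 -0.1  0.4]
cap_52 ['top', 'side'] [ 0.4632 -0.3395] [-0.4  0.3 -0.4 -0.4  0.1 -0.2 -0.1  1.2]
cap_52 ['top'] [ 0.463  -0.3407] [-0.   0.4  0.  -0.4]
cap_52 ['side'] [ 0.4634 -0.3382] [ 0.1 -0.7 -0.1  0.6]
cap_38 ['top', 'side'] [ 0.4576 -0.1526] [-61.4   5.7 -66.9   0.2   0.5  16.7   1.4  18.3]
cap_38 ['top'] [ 0.4628 -0.3413] [ 2.5  2.9 -2.4 -2.7]
cap_38 ['side'] [ 0.4652 -0.0933] [-0.1 -0.3  0.1  0.3]
```

The fits agree across views to about 3 mm, so the open jar is at (0.5985, 0.1855) with its rim at z=0.14, and the 70 mm cap is at (0.4375, 0.267). In tool axes the transit to the jar is about x +62.4 cm, y −57.8 cm, flown at z=0.25, well above the capped jar's top at 0.1425.

```bash
python3 -m jog '[{"grip":-1,"slide":[1.3,-1.2,0],"yaw":0},{"grip":-1,"slide":[2.6,-2.4,0],"yaw":0},{"grip":-1,"slide":[2.6,-2.4,0],"yaw":0},{"grip":-1,"slide":[2.6,-2.4,0],"yaw":0},{"grip":-1,"slide":[2.6,-2.4,0],"yaw":0},{"grip":-1,"slide":[2.6,-2.4,0],"yaw":0},{"grip":-1,"slide":[2.6,-2.4,0],"yaw":0},{"grip":-1,"slide":[2.6,-2.4,0],"yaw":0}]'; python3 -m jog '[{"grip":-1,"slide":[2.6,-2.4,0],"yaw":0},{"grip":-1,"slide":[2.6,-2.4,0],"yaw":0},{"grip":-1,"slide":[2.6,-2.4,0],"yaw":0},{"grip":-1,"slide":[2.6,-2.4,0],"yaw":0},{"grip":-1,"slide":[2.6,-2.4,0],"yaw":0},{"grip":-1,"slide":[2.6,-2.4,0],"yaw":0},{"grip":-1,"slide":[2.6,-2.4,0],"yaw":0},{"grip":-1,"slide":[0,0,0],"yaw":0}]'; python3 -c "
from workcell import manip
print(manip.get_obs()['joint_pos'])"
```

```text
clock: 1.8
position: [0.3445, -0.3418, 0.2502]
ee_rot: [0.983, 0.186, 0.0, 0.0]
ft_force: [0.3, 0.2, -0.2]
grip_width: 1.002
grasp_force: 0.0
clock: 2.6
position: [0.4538, -0.1155, 0.2504]
ee_rot: [0.982, 0.189, 0.001, -0.0]
ft_force: [0.0, 0.4, -0.1]
grip_width: 1.001
grasp_force: 0.0
[ 0.67162789  0.01175231 -0.51712658  1.83287251  0.0048812   1.29725088
 -1.03693438]
```

```bash
python3 -m jog '[{"grip":-1,"slide":[2.4,-2.2,0],"yaw":0},{"grip":-1,"slide":[2.4,-2.2,0],"yaw":0},{"grip":-1,"slide":[2.4,-2.2,0],"yaw":0},{"grip":-1,"slide":[2.4,-2.2,0],"yaw":0},{"grip":-1,"slide":[2.4,-2.2,0],"yaw":0},{"grip":-1,"slide":[2.4,-2.2,0],"yaw":0},{"grip":-1,"slide":[2.4,-2.2,0],"yaw":0},{"grip":-1,"slide":[2.4,-2.2,0],"yaw":0}]'; python3 -m jog '[{"grip":-1,"slide":[2.4,-2.2,0],"yaw":0},{"grip":-1,"slide":[2.0,-2.0,0],"yaw":0},{"grip":-1,"slide":[1,-1,0],"yaw":0},{"grip":-1,"slide":[0,0,0],"yaw":0},{"grip":-1,"slide":[0,0,0],"yaw":0}]'
python3 - <<'E'
from workcell import manip
import numpy as np
from scipy.spatial.transform import Rotation as R
o=manip.get_obs();r=R.from_quat(o['ee_rot'])
print(o['position'],o['joint_pos'],(r.inv().apply(np.array([.5985,.1855,.195])-o['position'])*100).round(2))
import cv2
cv2.imwrite('pics/w1.png',manip.camera('wrist'))
E
```

```text
clock: 3.4
position: [0.5673, 0.1141, 0.25]
ee_rot: [0.983, 0.185, 0.0, 0.0]
ft_force: [0.3, -0.2, -0.2]
grip_width: 1.003
grasp_force: 0.0
clock: 3.9
position: [0.5979, 0.1807, 0.2498]
ee_rot: [0.983, 0.186, -0.0, 0.0]
ft_force: [-0.0, -1.4, 0.2]
grip_width: 0.999
grasp_force: 0.0
[0.59789524 0.18065893 0.24984879] [ 0.16019938  0.41672545 -0.70359602  1.43242007  0.27005172  1.39093135
 -1.74691103] [ 0.24 -0.43  5.48]
```

View pics/w1.png

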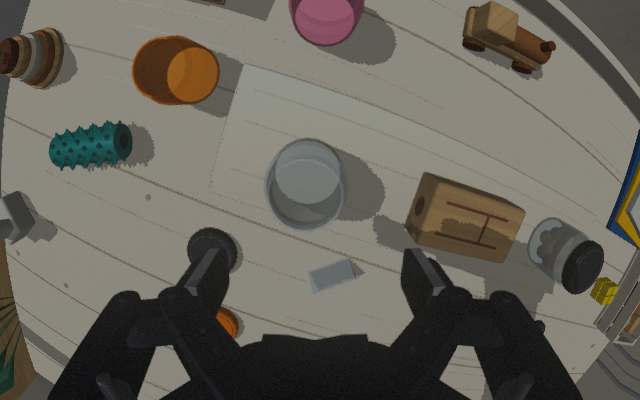

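The wrist view shows the open, empty jar at (305,185), centred between the fingers. The 70 mm cap is at (212,250), and the capped jar is off to the right at (570,255). I'll descend and hold.

```bash
python3 -m jog '[{"grip":-1,"slide":[0.2,-0.4,1],"yaw":0},{"grip":-1,"slide":[0,0,2],"yaw":0},{"grip":-1,"slide":[0,0,2],"yaw":0},{"grip":-1,"slide":[0,0,0.8],"yaw":0},{"grip":-1,"slide":[0,0,0],"yaw":0},{"grip":-1,"slide":[0,0,0],"yaw":0},{"grip":-1,"slide":[0,0,0],"yaw":0},{"grip":-1,"slide":[0,0,0],"yaw":0}]'; python3 -m jog '[{"grip":-1,"slide":[0,0,0],"yaw":0},{"grip":-1,"slide":[0,0,0],"yaw":0},{"grip":-1,"slide":[0,0,0],"yaw":0},{"grip":-1,"slide":[0,0,0],"yaw":0},{"grip":-1,"slide":[0,0,0],"yaw":0},{"grip":-1,"slide":[0,0,0],"yaw":0},{"grip":-1,"slide":[0,0,0],"yaw":0},{"grip":-1,"slide":[0,0,0],"yaw":0}]';python3 -m jog '[{"grip":-1,"slide":[0,0,0],"yaw":0},{"grip":-1,"slide":[0,0,0],"yaw":0},{"grip":-1,"slide":[0,0,0],"yaw":0},{"grip":-1,"slide":[0,0,0],"yaw":0},{"grip":-1,"slide":[0,0,0],"yaw":0},{"grip":-1,"slide":[0,0,0],"yaw":0},{"grip":-1,"slide":[0,0,0],"yaw":0},{"grip":-1,"slide":[0,0,0],"yaw":0}]'
python3 - <<'E'
from workcell import manip
import numpy as np
from scipy.spatial.transform import Rotation as R
o=manip.get_obs();r=R.from_quat(o['ee_rot'])
print(o['position'],(r.inv().apply(np.array([.4375,.2673,.07])-o['position'])*100).round(2))
import cv2
# wrist check: project open rim and cap circles into the fisheye
im=manip.camera('wrist');c=manip.calibration('wrist');T=c['camera_from_world'];f=200/np.tan(np.radians(c['vfov']/2))
a=np.linspace(0,2*np.pi,60)
for x,y,z,rad in((.5985,.1855,.14,.031),(.4375,.2673,.016,.035)):
    P=np.c_[x+rad*np.cos(a),y+rad*np.sin(a),0*a+z]@T[:3,:3].T+T[:3,3]
    s=np.hypot(P[:,0],P[:,1]);p=P[:,:2]/s[:,None]*(np.arctan2(s,P[:,2])*f)[:,None]+[c['cx'],c['cy']]
    cv2.polylines(im,[p.astype(np.int32)],True,(0,255,0),1)
cv2.imwrite('pics/w2.png',im)
E
```

```text
clock: 4.75
position: [0.5986, 0.1865, 0.1929]
ee_rot: [0.983, 0.186, 0.001, 0.0]
ft_force: [0.2, 0.0, 0.3]
grip_width: 1.002
grasp_force: 0.0
clock: 5.55
position: [0.5983, 0.1863, 0.192]
ee_rot: [0.983, 0.186, -0.0, 0.0]
ft_force: [0.3, 0.2, -0.8]
grip_width: 0.998
grasp_force: 0.0
clock: 6.35
position: [0.5983, 0.1863, 0.192]
ee_rot: [0.983, 0.186, 0.0, 0.0]
ft_force: [0.6, -0.3, 0.9]
grip_width: 0.998
grasp_force: 0.0
[0.59830931 0.18634072 0.19202611] [-12.01 -13.41  12.2 ]
```

View pics/w2.png

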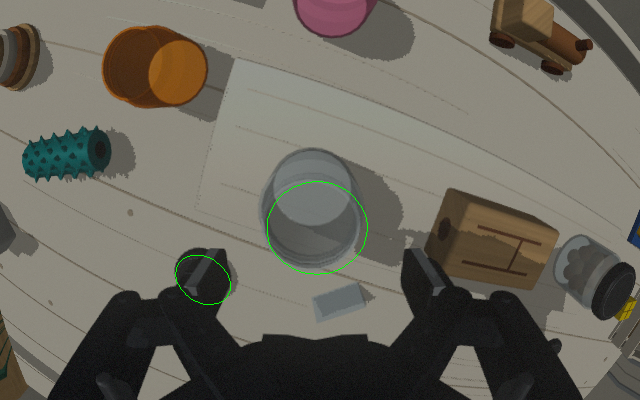

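The projected rim lands on the jar's mouth at about (316,227), and the cap circle lands on the cap at about (203,278), so both positions are confirmed. I held over the jar for about 2 s. Next I'll hold briefly again, lift, go over to the cap and descend.

```bash
python3 -m jog '[{"grip":-1,"slide":[0,0,0],"yaw":0},{"grip":-1,"slide":[0,0,0],"yaw":0},{"grip":-1,"slide":[0,0,-1],"yaw":0},{"grip":-1,"slide":[0,0,-2],"yaw":0},{"grip":-1,"slide":[0,0,-1],"yaw":0},{"grip":-1,"slide":[-1,-1.2,0],"yaw":0},{"grip":-1,"slide":[-2,-2.2,0],"yaw":0},{"grip":-1,"slide":[-2,-2.2,0],"yaw":0}]'; python3 -m jog '[{"grip":-1,"slide":[-2,-2.2,0],"yaw":0},{"grip":-1,"slide":[-2,-2.2,0],"yaw":0},{"grip":-1,"slide":[-2,-2.2,0],"yaw":0},{"grip":-1,"slide":[-1,-1.2,0],"yaw":0},{"grip":-1,"slide":[0,0,0],"yaw":0},{"grip":-1,"slide":[0,0,0],"yaw":0}]'
python3 - <<'E'
from workcell import manip
import numpy as np
from scipy.spatial.transform import Rotation as R
o=manip.get_obs();r=R.from_quat(o['ee_rot'])
print(o['position'],o['joint_pos'],(r.inv().apply(np.array([.4375,.2673,.07])-o['position'])*100).round(2))
import cv2
cv2.imwrite('pics/w3.png',manip.camera('wrist'))
E
```

```text
clock: 7.2
position: [0.5307, 0.2205, 0.2323]
ee_rot: [0.983, 0.185, 0.0, -0.0]
ft_force: [-0.1, 0.6, 0.2]
grip_width: 1.002
grasp_force: 0.0
clock: 7.8
position: [0.4387, 0.2667, 0.2323]
ee_rot: [0.983, 0.185, 0.0, 0.0]
ft_force: [0.8, -0.7, -0.0]
grip_width: 1.002
grasp_force: 0.0
[0.43869738 0.26665659 0.23228432] [ 0.11356823  0.17540508 -0.81938707  1.74305712  0.13440806  1.27998535
 -1.93449602] [-0.1  -0.11 16.23]
```

View pics/w3.png

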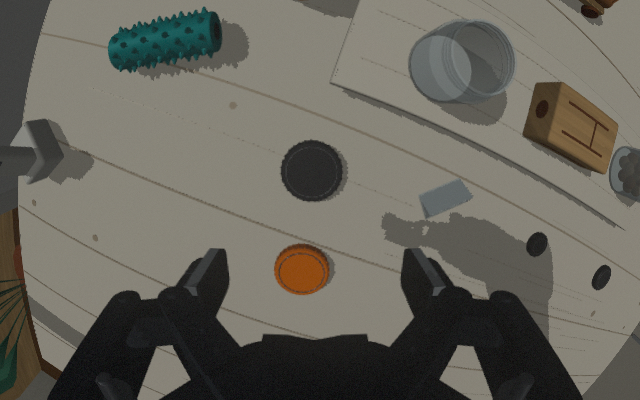

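The dark 70 mm cap is at (312,170), centred between the fingers, and nothing is in the way. I'll descend 16 cm to z≈0.072.

```bash
python3 -m jog '[{"grip":-1,"slide":[-0.1,-0.1,1.5],"yaw":0},{"grip":-1,"slide":[0,0,2.5],"yaw":0},{"grip":-1,"slide":[0,0,3],"yaw":0},{"grip":-1,"slide":[0,0,3],"yaw":0},{"grip":-1,"slide":[0,0,3],"yaw":0},{"grip":-1,"slide":[0,0,2],"yaw":0},{"grip":-1,"slide":[0,0,1],"yaw":0},{"grip":-1,"slide":[0,0,0],"yaw":0}]'; python3 -m jog '[{"grip":-1,"slide":[0,0,0],"yaw":0},{"grip":-1,"slide":[0,0,0],"yaw":0},{"grip":-1,"slide":[0,0,0],"yaw":0},{"grip":-1,"slide":[0,0,0],"yaw":0},{"grip":-1,"slide":[0,0,0],"yaw":0},{"grip":-1,"slide":[0,0,0],"yaw":0}]'; python3 -c "
from workcell import manip
import cv2
cv2.imwrite('pics/w4.png',manip.camera('wrist'))"
```

```text
clock: 8.65
position: [0.4358, 0.2671, 0.0703]
ee_rot: [0.983, 0.186, -0.001, 0.0]
ft_force: [0.5, 0.9, 0.9]
grip_width: 1.0
grasp_force: 0.0
clock: 9.25
position: [0.4364, 0.2678, 0.0722]
ee_rot: [0.983, 0.186, 0.0, 0.0]
ft_force: [-0.2, 0.0, -0.7]
grip_width: 1.0
grasp_force: 0.0
```

View pics/w4.png

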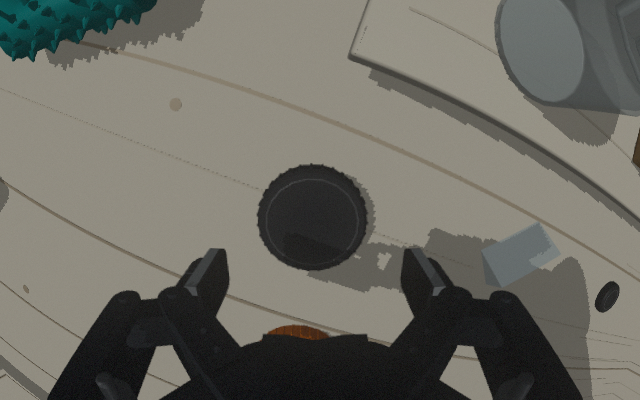

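The cap is at (312,217), centred between the fingers, and nothing is being touched. Handing in.

```bash
python3 -c "
from workcell import manip
print(manip.hand_in())"
```

```text
the job is handed in; nothing more can be done
None
```

I handed the job in at about 9.3 s: the arm pointed down at the open jar for about two seconds, then moved to the 70 mm cap and finished over it, with no sign of any contact; `hand_in()` gave no verdict.

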